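# Return used brass spacers through a spring flap at the microscope bench

## Task

Pick up the blue scoop that holds the two brass spacers, push the return box's yellow spring flap down with the scoop's nose, and tip both spacers in while the scoop holds the flap open. Then take the scoop out so that the flap springs shut, and stand the empty scoop level on the bench top and let go. Leave the other blue scoop, with the white spacers, where it is.

Things in the scene. Friction and masses are not known exactly. Their poses are not given: they have to be found in the camera images.
- scoop: Blue scoop with the two brass spacers, 110 g. Origin: centre of the flat underside; z up; nose to -x, at first roughly towards the robot. 60 mm wide, 3 mm floor, walls 28 mm high. From x=-15 the floor rises 8.5 deg to the open lip at x=-55 mm. Grip post at the back: centre x=45, y=0, 14 mm (x) by 26 (y), top at 85 mm; pinch it across the 14 mm, above 45 mm. Tipped 45 deg nose-down it empties.
- scoop_lip (a point): Middle of the scoop's lip (its open front edge), on the underside: 55 mm ahead of the scoop's origin (scoop x=-55 mm) and 6 mm above its base plane. Axes as the scoop's.
- scoop_white: The other scoop, same shape, size and colour, holding two white plastic spacers. To be left where it is.
- spacer_a: Round brass spacer, 16 mm diameter, 22 mm long, about 25 g, lying in the scoop across it. Origin: its centre; y along its axis.
- spacer_b: A second brass spacer, the same, nearer the scoop's grip post.
- return_box: Grey return box fixed to the bench, 170 (x) by 130 (y) by 140 mm high, 4 mm walls and floor, its +x wall clear. Origin: centre of its underside, z up; its -x side roughly faces the robot. Top opening from x=-55 to +50 mm, 100 mm wide, centred on y=0, closed by the yellow flap. Bring the scoop from the hinge side, its nose pointing to the box's -x.
- flap (a joint): Yellow flap angle, rad: 0 shut (level with the box top), 1.1 fully down. Hinged (steel barrel) on the opening's +x edge, box x=50 mm; 99 mm long towards the box's -x, 94 wide; its free edge swings down inside. The spring shuts it: 0.08 Nm shut, 0.13 at 0.75 rad, about 2 N at 60 mm from the hinge. Press it there with the lip while tipping nose-down; keep the scoop 10 deg steeper than the flap.
Things that resemble listed ones, but are neither listed nor needed, are in the scene too. Leave any brown look-alike of the scoop alone. What is shaped like the return_box but brown is not meant.

How it is judged:
By the outcome, as a careful person would: the job done as asked, in the order asked, and still so for the second after the job is handed in, with the robot touching nothing.
It also fails if it takes over 58 s, if anything falls off the work surface, if the arm or the gripper's body presses on something with over 40 N, if the wrist force passes 120 N, or if a joint passes its speed limit or range.

## Robot

A 6-joint arm with a two-finger parallel gripper is mounted at the origin on the work surface. World frame = base frame: x ahead of the robot, y to its left, z up, the work surface at z = 0. Lengths are in m, angles in degrees, forces in N, time in s.
With the tool pointing down it reaches from about 0.35 to 0.8 m from the base axis. Payload 7.3 kg.
Tool frame: the origin (TCP) lies at the very end of the fingers, on their centre line; the grasp point (between the pads) lies arm.grip_depth behind it (arm.grip_depth is the distance from the TCP to the grasp point, in m); z points along the fingers, y is the direction in which the jaws open and shut (so a half turn about z gives the same grasp; the last joint's range is limited). The gripper opens to 85 mm and grips with 20 to 120 N. Pads are 22 mm wide; open, the fingers measure 114 mm over their backs; the gripper's body (76 mm by 85 mm) begins 54 mm behind the grasp point. The pads swing forward as they close: fully open they stand 13 mm farther back than shut.
Start: joints at [-75.63, 19.595, 87.324, -0, 73.075, -8.365], TCP at [0.203, -0.484, 0.231] pointing down, gripper open.
Joint ranges: [-145.02, 145.02], [-44.19, 115.74], [2.07, 154.8], [-57.11, 237.11], [16.16, 152.29], [-177.93, 177.93]. Speed limits (degrees/s): [147.25, 147.25, 180, 180, 180, 180].

## Interface

Orientations are given as a 3x3 rotation matrix whose columns are the frame's x, y, z axes.
In Python, from plant import readout, eyes, sign_off, arm gives the robot as it stands.
- The arm moves only by the shell command python3 -m inch 'ROWS' [FORCE]. ROWS is JSON, a list of rows, each an object of numbers: "x", "y", "z": the shift along the tool's x, y, z in units of 30 mm (1.0 is 30 mm); "rx", "ry", "rz": the turn, a rotation vector about the tool's x, y, z in rad; "gripper": the opening, from 0 (shut) to 1 (fully open). A call has 1 to 5 rows; each row is the pose to reach, as a shift and turn from the pose measured when the call began, along the tool's axes at that moment; what a row does not reach only later rows make up. A row lasts 1/10 s, in which the tool goes at most 50 mm and 8.59 degrees, less where a joint would pass 70% of its speed; a pose out of reach is approached as far as the arm can. A call with a gripper value outside its range is refused whole. The fingers move at their own pace and stop on an object; FORCE is the grip in N (left out, the last holds). Time passes only in rows, so rows that repeat a pose let the fingers close. It gives the time, the measured TCP pose, the force and the opening at its end, in the units of the state.
- readout.sense(): the state, without advancing time (a new reading comes with each control period).
- eyes.capture(name): name is "scene" or "top"; returns a dict with "image" (400x640x3 uint8, red, green, blue), "z_map" (400x640 float32, m along the optical axis (not along the pixel's ray), 0 where there is no reading), "intrinsics" (3x3 intrinsics, pixels), "origin" and "rotation" of the camera in the world. Camera axes: x right, y down, z forward; pixel columns grow to the right and rows downward; lengths in m; the calibration is good to about 2 mm. A picture is of the moment at which its call begins.
- sign_off(): hands the job in, once; it reports no verdict.
The state is a dict: "time_s": time; "joints": joint angles; "joint_velocities": joint speeds; "effort": joint torques, N m; "position": TCP position; "ee_rot": TCP orientation; "contact_force": force on the tool from outside, world axes, zero at the start; "wrist_torque": the same for the moment, N m; "width": opening from 0.0 (shut) to 1.0 (fully open).
Only numpy, scipy, OpenCV 4.12 (cv2) and the standard library are available. Lean on these libraries where they do the work, as an engineer would, in place of code of your own. Each camera call takes 0.05 s, during which the arm holds its last target. There are 200 camera calls.

## Working session

There is one attempt and no reset: what is moved stays moved. The work goes in short steps, Python scripts to look and compute and a shell command to move; the robot and the scene stay as the last step left them, time stands still between calls to the robot, and variables do not carry over. Pictures are saved under pics/ and viewed, about 8 in all and at most 12, crops included, and the job is handed in when it is done.

```bash
ls; mkdir -p pics; python3 - <<'E'
from plant import readout, eyes, arm
import cv2,numpy as np
s=readout.sense();print(s['time_s'],s['position'],s['ee_rot'],arm.grip_depth)
for n in('scene','top'):
    c=eyes.capture(n);np.savez(f'{n}0.npz',**c);cv2.imwrite(f'pics/{n}0.png',c['image'][:,:,::-1]);print(n,c['origin'],c['rotation'],c['intrinsics'])
E
```

```text
pics
0.0 [ 0.20281868 -0.48379685  0.23062068] [[ 9.22291783e-01  3.86494137e-01 -3.86824616e-04]
 [ 3.86494262e-01 -9.22290562e-01  1.51821379e-03]
 [ 2.30016036e-04 -1.54974160e-03 -9.99998773e-01]] 0.0187
scene [0.27482102 0.28982872 1.0926455 ] [[-0.81277757 -0.55262408  0.18438887]
 [-0.58251081  0.7662422  -0.27120851]
 [ 0.00858982 -0.3278407  -0.94469396]] [[508.18272649   0.         312.25006826]
 [  0.         508.18272649 201.65712656]
 [  0.           0.           1.        ]]
top [ 0.35649676 -0.01005042  1.14621486] [[ 0.0209354  -0.99361041  0.11090566]
 [-0.99975291 -0.01997661  0.00974935]
 [-0.00747154 -0.11108237 -0.99378312]] [[497.37636699   0.         316.94936655]
 [  0.         497.37636699 190.66650029]
 [  0.           0.           1.        ]]
```

View pics/scene0.png

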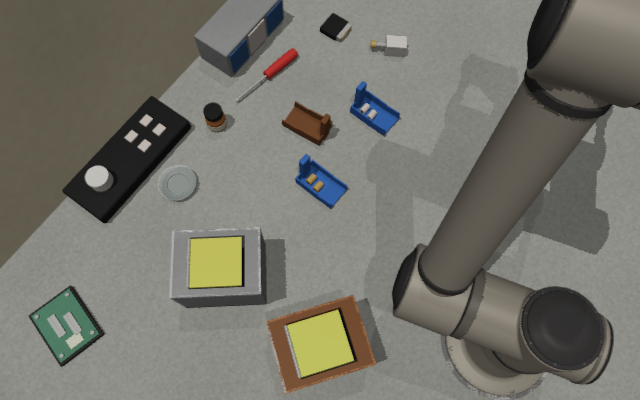

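View pics/top0.png

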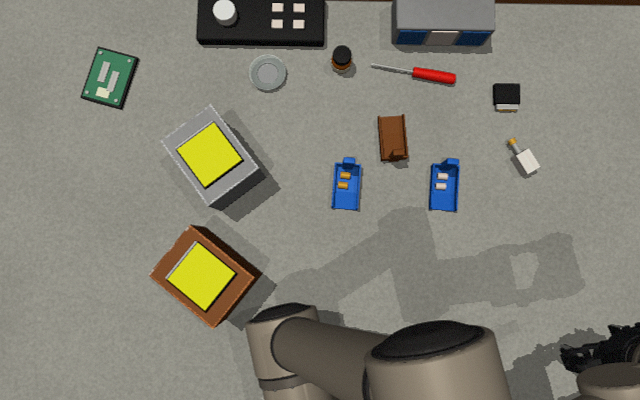

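Candidates for the scoop, in the top view: blue with brass spacers (347,185), blue with white spacers (444,187) and a brown look-alike (393,138). I choose (347,185). For the box: grey (211,157) and brown (205,275). I choose the grey one.

```bash
cat > h.py <<'E'
import numpy as np,cv2
def cloud(c):
    K=c['intrinsics'];z=c['z_map'];v,u=np.mgrid[:z.shape[0],:z.shape[1]]
    p=np.stack([(u-K[0,2])/K[0,0]*z,(v-K[1,2])/K[1,1]*z,z],-1)
    return p@c['rotation'].T+c['origin']
def masks(c):
    h=cv2.cvtColor(c['image'],cv2.COLOR_RGB2HSV).astype(int);H,S,V=h[...,0],h[...,1],h[...,2]
    return dict(blue=(abs(H-112)<12)&(S>150)&(V>40),yellow=(abs(H-30)<6)&(S>150),brass=(abs(H-18)<8)&(S>110)&(V>110),grey=(S<40)&(V>60))
def rect(p):
    r=cv2.minAreaRect((p[:,:2]*1000).astype(np.float32));return [np.round(x,1) for x in r]
E
python3 - <<'E'
from h import *
for n,roi,box in(('top',(320,375,145,220),(150,275,95,215)),('scene',(285,360,145,215),(160,280,215,320))):
    c=dict(np.load(n+'0.npz'));P=cloud(c);m=masks(c)
    R=np.zeros((400,640),bool);R[roi[2]:roi[3],roi[0]:roi[1]]=1
    b=P[m['blue']&R];z=b[:,2];print(n,len(b),np.percentile(z,[1,50,99]))
    lo=b[z<.034];hi=b[z>.078];print(' body',rect(lo));print(' posttop',rect(hi),hi.mean(0),len(hi))
    mid=b[(z>.022)&(z<.033)];print(' rim',rect(mid),mid.mean(0))
    s=P[m['brass']&R];print(' brass',s.mean(0),len(s),rect(s))
    B=np.zeros_like(R);B[box[2]:box[3],box[0]:box[1]]=1
    g=P[B&(P[...,2]>.13)&(P[...,2]<.15)];print(' boxtop',rect(g),np.median(g[:,2]))
    y=P[B&m['yellow']];print(' flap',rect(y),np.median(y[:,2]))
    im=c['image'][roi[2]:roi[3],roi[0]:roi[1],::-1];bx=c['image'][box[2]:box[3],box[0]:box[1],::-1]
    cv2.imwrite(f'pics/_{n}.png',np.hstack([cv2.resize(im,(400,550),interpolation=2),cv2.resize(bx,(400,550),interpolation=2)]))
a=cv2.imread('pics/_top.png');cv2.imwrite('pics/crop1.png',a)
E
```

```text
top 1102 [-0.00153959  0.00592366  0.0870966 ]
 body [array([497.8, -65.6]), array([ 61.1, 108.9]), np.float64(86.5)]
 posttop [array([455.8, -34.6]), array([ 23.8, 203.2]), np.float64(69.5)] [ 0.53492735 -0.06425897  0.1272431 ] 75
 rim [array([494.7, -64. ]), array([ 58.3, 102.3]), np.float64(86.4)] [ 0.50227936 -0.07453469  0.02785816]
 brass [ 0.50871938 -0.05985266  0.01723911] 113 [array([509.3, -59.8]), array([21.4, 39.2]), np.float64(78.5)]
 boxtop [array([540.3, 224.7]), array([171.3, 130.2]), np.float64(38.4)] 0.1407679852632424
 flap [array([458.8, 158.6]), array([377.9, 113.2]), np.float64(42.1)] 0.1406508701197401
scene 1174 [0.00092234 0.00993113 0.08789772]
 body [array([494.2, -65.1]), array([ 59.9, 103.6]), np.float64(86.6)]
 posttop [array([415. , 109.6]), array([ 19.5, 456.2]), np.float64(35.4)] [ 0.51534387 -0.03234637  0.18317607] 72
 rim [array([493.8, -65.1]), array([ 59.4, 102. ]), np.float64(86.1)] [ 0.50128707 -0.05804501  0.02714092]
 brass [ 0.50800952 -0.05979907  0.01942157] 99 [array([507.7, -60. ]), array([20.5, 36. ]), np.float64(79.8)]
 boxtop [array([512.3, 230.3]), array([202.7, 179.3]), np.float64(38.4)] 0.141476804110801
 flap [array([544.9, 256.9]), array([101.6,   1.5]), np.float64(38.6)] 0.005690758488107739
```

View pics/crop1.png

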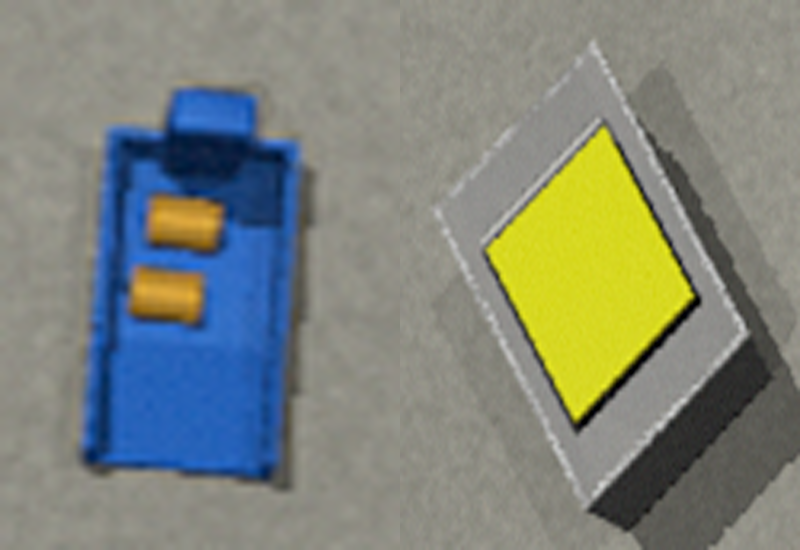

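The crop shows the scoop with brass spacers, post at the +x end. It also shows the grey box with its hinge strip on the upper left (world +x+y), which agrees with the rect: box yaw 38.4°, 171×130 mm.

```bash
cat >> h.py <<'E'
from scipy.spatial.transform import Rotation as Ro
PT=np.array([.542,-.067,.085]); SY=-3.4; BOX=np.array([.540,.2235,0]); BY=38.4
def toolR(yaw,pitch=0):  # scoop x axis=tool y, scoop -z = tool z ; pitch = nose down
    S=Ro.from_euler('z',yaw,degrees=True)*Ro.from_euler('y',-pitch,degrees=True)
    s=S.as_matrix(); return np.c_[np.cross(s[:,0],-s[:,2]),s[:,0],-s[:,2]]
def rel(p,R,s=None):
    from plant import readout
    s=s or readout.sense();R0=s['ee_rot'];d=R0.T@(np.array(p)-s['position'])/.03
    r=Ro.from_matrix(R0.T@R).as_rotvec();print('shift',d.round(3),'rot',r.round(4),'deg',np.degrees(np.linalg.norm(r)).round(1))
def st():
    from plant import readout
    s=readout.sense();print('t',s['time_s'],'p',s['position'].round(4),'F',np.round(s['contact_force'],1),'w',s['width'],'J',np.round(s['joints'],1))
E
python3 -c "
from h import *
print(toolR(SY)); rel([.542,-.067,.2],toolR(SY))"
```

```text
[[ 0.05930637  0.99823983 -0.        ]
 [ 0.99823983 -0.05930637  0.        ]
 [ 0.         -0.         -1.        ]]
shift [15.797 -8.445  1.038] rot [-1.1000e-03 -9.0000e-04 -1.1147e+00] deg 63.9
```

```bash
python3 -m inch '[{"x":15.8,"y":-8.4,"z":1,"rz":-1.115,"gripper":1},{"x":15.8,"y":-8.4,"z":1,"rz":-1.115,"gripper":1},{"x":15.8,"y":-8.4,"z":1,"rz":-1.115,"gripper":1},{"x":15.8,"y":-8.4,"z":1,"rz":-1.115,"gripper":1},{"x":15.8,"y":-8.4,"z":1,"rz":-1.115,"gripper":1}]'; python3 -c "
from h import *
st(); rel([.542,-.067,.2],toolR(SY))"
```

```text
t 0.1 p [ 0.2028 -0.4839  0.2307] F [-0.5  0.9 -0.7] w 0.9956265841548054 J [-75.6  19.6  87.4   0.   73.1  -8.4]
shift [15.797 -8.445  1.038] rot [-1.1000e-03 -9.0000e-04 -1.1147e+00] deg 63.9invalid input
```

```bash
python3 -m inch '[{"x":1.6,"y":-0.8,"z":0.1,"rx":0,"ry":0,"rz":-0.13,"gripper":1}]';echo; python3 -m inch '[{"x":1.6,"y":-0.8,"z":0.1,"rz":-0.13},{"x":3.2,"y":-1.6,"z":0.2,"rz":-0.26}]'
```

```text
time_s: 0.2
position: [0.2332, -0.4491, 0.2275]
ee_rot: [[0.866, 0.5, -0.001], [0.5, -0.866, -0.001], [-0.001, -0.0, -1.0]]
contact_force: [1.9, 0.4, -0.3]
width: 0.998
invalid input
```

```bash
python3 -c "
from h import *
rel([.542,-.067,.2],toolR(SY))"; python3 -m inch '[{"x":13.9,"y":-7.9,"z":0.9,"rx":0,"ry":0,"rz":-0.98,"gripper":1},{"x":13.9,"y":-7.9,"z":0.9,"rx":0,"ry":0,"rz":-0.98,"gripper":1},{"x":13.9,"y":-7.9,"z":0.9,"rx":0,"ry":0,"rz":-0.98,"gripper":1},{"x":13.9,"y":-7.9,"z":0.9,"rx":0,"ry":0,"rz":-0.98,"gripper":1},{"x":13.9,"y":-7.9,"z":0.9,"rx":0,"ry":0,"rz":-0.98,"gripper":1}]'; python3 -c "
from h import *
st(); rel([.542,-.067,.2],toolR(SY))"
```

```text
shift [15.28  -5.893  0.899] rot [-7.000e-04  1.100e-03 -9.884e-01] deg 56.6
time_s: 0.7
position: [0.3619, -0.229, 0.2131]
ee_rot: [[0.284, 0.959, -0.001], [0.959, -0.284, 0.0], [-0.0, -0.001, -1.0]]
contact_force: [1.1, -0.7, 0.1]
width: 1.001
t 0.7 p [ 0.3619 -0.229   0.2131] F [ 1.1 -0.7  0.1] w 1.0012434245988477 J [-42.6  10.5 103.   -0.   66.5 -26. ]
shift [6.883 4.22  0.429] rot [-1.200e-03  1.000e-04 -2.289e-01] deg 13.1
```

All keys are required.

```bash
python3 -m inch '[{"x":6.88,"y":4.22,"z":0.4,"rx":0,"ry":0,"rz":-0.229,"gripper":1},{"x":6.88,"y":4.22,"z":0.4,"rx":0,"ry":0,"rz":-0.229,"gripper":1},{"x":6.88,"y":4.22,"z":0.4,"rx":0,"ry":0,"rz":-0.229,"gripper":1},{"x":6.88,"y":4.22,"z":0.4,"rx":0,"ry":0,"rz":-0.229,"gripper":1},{"x":6.88,"y":4.22,"z":0.4,"rx":0,"ry":0,"rz":-0.229,"gripper":1}]' >/dev/null; python3 -c "
from h import *
st(); rel([.542,-.067,.12],toolR(SY))"
```

```text
t 1.2 p [ 0.5432 -0.065   0.2004] F [ 0.7 -0.8 -0.1] w 1.0014255070608984 J [-14.8  23.4  86.5  -0.   70.1 -11.5]
shift [-0.07  -0.033  2.68 ] rot [-0.0018 -0.0002  0.0009] deg 0.1
```

```bash
python3 -m inch '[{"x":-0.07,"y":-0.03,"z":1.3,"rx":0,"ry":0,"rz":0,"gripper":1},{"x":-0.07,"y":-0.03,"z":2.6,"rx":0,"ry":0,"rz":0,"gripper":1},{"x":-0.07,"y":-0.03,"z":3.3,"rx":0,"ry":0,"rz":0,"gripper":1},{"x":-0.07,"y":-0.03,"z":3.3,"rx":0,"ry":0,"rz":0,"gripper":1}]' >/dev/null; python3 -c "
from h import *
from plant import eyes
st(); rel([.542,-.067,.049],toolR(SY))
o=[]
for n,(x,y) in dict(top=(350,175),scene=(312,170)).items():
    c=eyes.capture(n);o.append(cv2.resize(c['image'][y-50:y+50,x-50:x+50,::-1],(400,400),interpolation=2))
cv2.imwrite('pics/above.png',np.hstack(o))"
```

```text
t 1.6 p [ 0.5397 -0.0662  0.098 ] F [-0.8 -0.5  0.8] w 0.9988881113493591 J [-15.1  29.9  94.   -0.   56.6 -11.7]
shift [-0.025  0.093  1.631] rot [-0.0092 -0.0017  0.0013] deg 0.5
```

View pics/above.png

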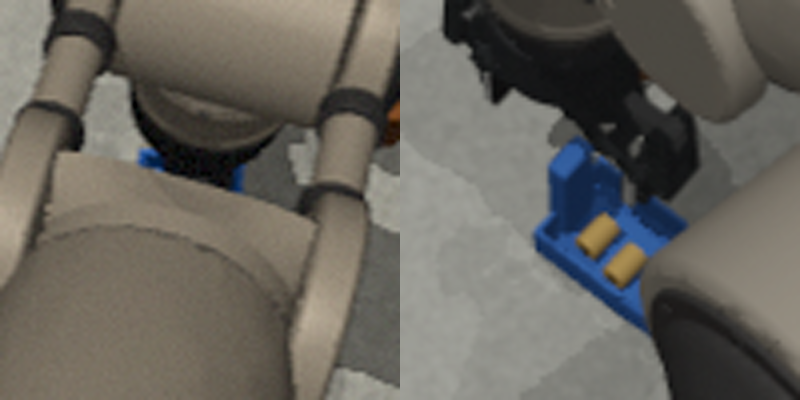

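The view shows the jaws straddling the blue post (scene crop, post at about (570,190)), with the brass spacers undisturbed. Next I descend and grip.

```bash
python3 -m inch '[{"x":-0.02,"y":0.09,"z":0.8,"rx":-0.009,"ry":0,"rz":0,"gripper":1},{"x":-0.02,"y":0.09,"z":1.63,"rx":-0.009,"ry":0,"rz":0,"gripper":1},{"x":-0.02,"y":0.09,"z":1.63,"rx":-0.009,"ry":0,"rz":0,"gripper":1},{"x":-0.02,"y":0.09,"z":1.63,"rx":-0.009,"ry":0,"rz":0,"gripper":0.5},{"x":-0.02,"y":0.09,"z":1.63,"rx":-0.009,"ry":0,"rz":0,"gripper":0.3}]' 60; python3 -m inch '[{"x":0,"y":0,"z":0,"rx":0,"ry":0,"rz":0,"gripper":0.2},{"x":0,"y":0,"z":0,"rx":0,"ry":0,"rz":0,"gripper":0},{"x":0,"y":0,"z":0,"rx":0,"ry":0,"rz":0,"gripper":0},{"x":0,"y":0,"z":0,"rx":0,"ry":0,"rz":0,"gripper":0},{"x":0,"y":0,"z":0,"rx":0,"ry":0,"rz":0,"gripper":0}]' 80
```

```text
time_s: 2.2
position: [0.5461, -0.0682, 0.0548]
ee_rot: [[0.059, 0.998, 0.01], [0.998, -0.059, -0.001], [-0.001, 0.01, -1.0]]
contact_force: [0.8, 0.3, 0.8]
width: 0.689
time_s: 2.7
position: [0.5462, -0.0682, 0.0556]
ee_rot: [[0.058, 0.998, 0.011], [0.998, -0.058, -0.001], [-0.001, 0.011, -1.0]]
contact_force: [-2.3, 0.2, 5.9]
width: 0.154
```

```bash
python3 -m inch '[{"x":0,"y":0,"z":0,"rx":0,"ry":0,"rz":0,"gripper":0.4},{"x":0,"y":0,"z":0,"rx":0,"ry":0,"rz":0,"gripper":0.4},{"x":0,"y":0,"z":0.1,"rx":-0.01,"ry":0,"rz":0,"gripper":0.4},{"x":0,"y":0,"z":0.22,"rx":-0.01,"ry":0,"rz":0,"gripper":0.4},{"x":0,"y":0,"z":0.22,"rx":-0.01,"ry":0,"rz":0,"gripper":0.4}]' 60; python3 -m inch '[{"x":0,"y":0,"z":0,"rx":0,"ry":0,"rz":0,"gripper":0.2},{"x":0,"y":0,"z":0,"rx":0,"ry":0,"rz":0,"gripper":0},{"x":0,"y":0,"z":0,"rx":0,"ry":0,"rz":0,"gripper":0},{"x":0,"y":0,"z":0,"rx":0,"ry":0,"rz":0,"gripper":0},{"x":0,"y":0,"z":0,"rx":0,"ry":0,"rz":0,"gripper":0}]' 80;  python3 -m inch '[{"x":0,"y":0,"z":-0.2,"rx":0,"ry":0,"rz":0,"gripper":0},{"x":0,"y":0,"z":-0.6,"rx":0,"ry":0,"rz":0,"gripper":0},{"x":0,"y":0,"z":-1.2,"rx":0,"ry":0,"rz":0,"gripper":0},{"x":0,"y":0,"z":-2,"rx":0,"ry":0,"rz":0,"gripper":0},{"x":0,"y":0,"z":-2,"rx":0,"ry":0,"rz":0,"gripper":0}]'; python3 - <<'E'
from h import *
from plant import eyes
o=[]
for n,(x,y) in dict(top=(350,165),scene=(312,160)).items():
    c=eyes.capture(n);np.savez(n+'1.npz',**c);o.append(cv2.resize(c['image'][y-60:y+60,x-60:x+60,::-1],(400,400),interpolation=2))
cv2.imwrite('pics/lift.png',np.hstack(o));st()
E
```

```text
time_s: 3.2
position: [0.5457, -0.0681, 0.0483]
ee_rot: [[0.058, 0.998, 0.019], [0.998, -0.058, -0.002], [-0.0, 0.02, -1.0]]
contact_force: [0.4, -0.2, -0.2]
width: 0.397
time_s: 3.7
position: [0.5457, -0.0681, 0.0483]
ee_rot: [[0.059, 0.998, 0.019], [0.998, -0.058, -0.002], [-0.0, 0.019, -1.0]]
contact_force: [0.5, -0.1, -0.2]
width: 0.152
time_s: 4.2
position: [0.5466, -0.0686, 0.1121]
ee_rot: [[0.058, 0.998, 0.026], [0.998, -0.058, -0.003], [-0.002, 0.026, -1.0]]
contact_force: [-0.1, -0.3, -2.0]
width: 0.155
t 4.3 p [ 0.5448 -0.0681  0.109 ] F [-0.3  0.5 -2.9] w 0.1519753426255167 J [-15.2  28.7  94.1   0.3  56.  -12. ]
```

View pics/lift.png

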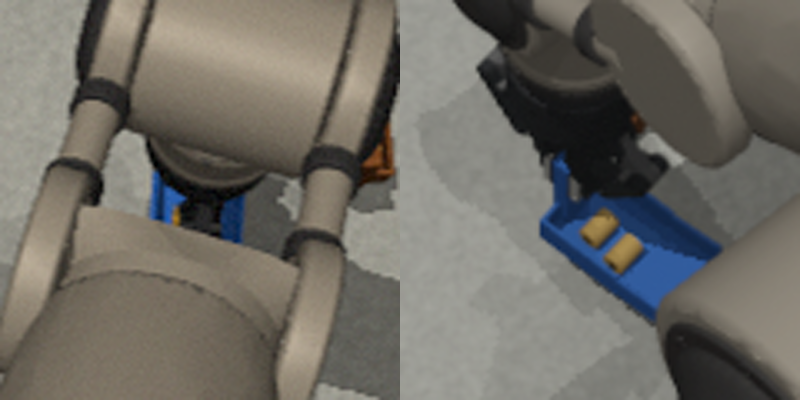

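The scoop is lifted with both brass spacers still lying in it (scene crop, about (600,230) and (625,255)). Next I raise it slightly nose-up, then carry it over.

```bash
cat >> h.py <<'E'
HG=.0483
def pose(bx,z,pitch,by=0,ref='lip',yaw=BY,org=None):
    R=toolR(yaw,pitch);o=BOX if org is None else org
    c,s=np.cos(np.radians(yaw)),np.sin(np.radians(yaw))
    w=o+np.array([c*bx-s*by,s*bx+c*by,z])
    return w+.1*R[:,1]-(HG-.006)*R[:,2],R
E
python3 -c "
from h import *
rel([.545,-.068,.26],toolR(SY,-6)); p,R=pose(-.01,.2,-6); print(p)"
```

```text
shift [ 0.     0.114 -5.032] rot [0.1258 0.0007 0.0007] deg 7.2
[0.61356824 0.28180947 0.23161543]
```

```bash
python3 -m inch '[{"x":0,"y":0.05,"z":-0.6,"rx":0.03,"ry":0,"rz":0,"gripper":0},{"x":0,"y":0.1,"z":-1.6,"rx":0.07,"ry":0,"rz":0,"gripper":0},{"x":0,"y":0.1,"z":-2.8,"rx":0.11,"ry":0,"rz":0,"gripper":0},{"x":0,"y":0.1,"z":-4,"rx":0.126,"ry":0,"rz":0,"gripper":0},{"x":0,"y":0.1,"z":-5,"rx":0.126,"ry":0,"rz":0,"gripper":0}]';python3 -m inch '[{"x":0,"y":0,"z":0,"rx":0,"ry":0,"rz":0,"gripper":0},{"x":0,"y":0,"z":0,"rx":0,"ry":0,"rz":0,"gripper":0}]'; python3 -c "
from h import *
p,R=pose(-.01,.22,-6); rel(p,R);st()"
```

```text
time_s: 4.8
position: [0.5447, -0.0679, 0.2595]
ee_rot: [[0.058, 0.993, -0.106], [0.998, -0.058, 0.006], [-0.0, -0.106, -0.994]]
contact_force: [1.1, 0.3, -1.4]
width: 0.149
time_s: 5.0
position: [0.5444, -0.0679, 0.2586]
ee_rot: [[0.058, 0.993, -0.107], [0.998, -0.058, 0.006], [-0.0, -0.107, -0.994]]
contact_force: [0.2, 1.0, -1.9]
width: 0.153
shift [11.77   1.635  0.056] rot [-0.0025 -0.0769 -0.7246] deg 41.7
t 5.0 p [ 0.5444 -0.0679  0.2586] F [ 0.2  1.  -1.9] w 0.1527001130207089 J [-14.4  24.7  75.4  -1.2  85.9 -10.9]
```

```bash
python3 -m inch '[{"x":0.5,"y":0.07,"z":0,"rx":0,"ry":-0.003,"rz":-0.03,"gripper":0},{"x":1.4,"y":0.2,"z":0,"rx":0,"ry":-0.009,"rz":-0.09,"gripper":0},{"x":2.5,"y":0.35,"z":0,"rx":0,"ry":-0.016,"rz":-0.155,"gripper":0},{"x":3.6,"y":0.5,"z":0,"rx":0,"ry":-0.023,"rz":-0.22,"gripper":0},{"x":4.7,"y":0.65,"z":0,"rx":0,"ry":-0.03,"rz":-0.29,"gripper":0}]'; python3 -c "
from h import *
p,R=pose(-.01,.22,-6); rel(p,R)"
```

```text
time_s: 5.5
position: [0.5713, 0.074, 0.2543]
ee_rot: [[-0.235, 0.966, -0.108], [0.972, 0.234, -0.024], [0.002, -0.111, -0.994]]
contact_force: [-0.2, -0.5, -0.6]
width: 0.156
shift [ 6.401  2.99  -0.229] rot [-0.0056 -0.0488 -0.4302] deg 24.8
```

```bash
python3 -c "
from h import *
p,R=pose(-.01,.22,-6); rel(p,R);st()"
```

```text
shift [ 6.401  2.99  -0.229] rot [-0.0056 -0.0488 -0.4302] deg 24.8
t 5.5 p [0.5713 0.074  0.2543] F [-0.2 -0.5 -0.6] w 0.15569979698296088 J [  0.5  28.   70.8  -1.3  87.4 -13. ]
```

```bash
python3 -m inch '[{"x":1,"y":0.4,"z":-0.1,"rx":0,"ry":-0.008,"rz":-0.07,"gripper":0},{"x":2.1,"y":0.9,"z":-0.2,"rx":0,"ry":-0.016,"rz":-0.14,"gripper":0},{"x":3.2,"y":1.4,"z":-0.23,"rx":0,"ry":-0.024,"rz":-0.21,"gripper":0},{"x":4.2,"y":1.9,"z":-0.23,"rx":0,"ry":-0.032,"rz":-0.28,"gripper":0},{"x":5,"y":2.3,"z":-0.23,"rx":0,"ry":-0.04,"rz":-0.34,"gripper":0}]'; python3 -c "
from h import *
p,R=pose(-.01,.22,-6); rel(p,R)"
```

```text
time_s: 6.0
position: [0.6024, 0.2392, 0.2512]
ee_rot: [[-0.552, 0.828, -0.096], [0.834, 0.549, -0.061], [0.002, -0.114, -0.994]]
contact_force: [-0.3, 0.0, -1.1]
width: 0.153
shift [ 0.98   1.086 -0.137] rot [-0.0092 -0.0112 -0.0843] deg 4.9
```

```bash
python3 -m inch '[{"x":0.5,"y":0.55,"z":-0.1,"rx":-0.005,"ry":-0.006,"rz":-0.04,"gripper":0},{"x":0.8,"y":0.9,"z":-0.14,"rx":-0.009,"ry":-0.01,"rz":-0.07,"gripper":0},{"x":0.98,"y":1.09,"z":-0.14,"rx":-0.009,"ry":-0.011,"rz":-0.084,"gripper":0},{"x":0.98,"y":1.09,"z":-0.14,"rx":-0.009,"ry":-0.011,"rz":-0.084,"gripper":0},{"x":0.98,"y":1.09,"z":-0.14,"rx":-0.009,"ry":-0.011,"rz":-0.084,"gripper":0}]'; python3 - <<'E'
from h import *
from plant import eyes
p,R=pose(-.01,.22,-6); rel(p,R);st()
o=[]
for n,(x,y) in dict(top=(190,150),scene=(210,250)).items():
    c=eyes.capture(n);np.savez(n+'2.npz',**c);o.append(cv2.resize(c['image'][y-75:y+75,x-75:x+75,::-1],(400,400),interpolation=2))
cv2.imwrite('pics/over.png',np.hstack(o))
E
```

```text
time_s: 6.5
position: [0.6133, 0.2815, 0.2508]
ee_rot: [[-0.621, 0.78, -0.084], [0.784, 0.617, -0.066], [0.0, -0.107, -0.994]]
contact_force: [-0.2, -0.2, -1.0]
width: 0.152
shift [ 0.002  0.01  -0.029] rot [-0.0021 -0.0006 -0.0007] deg 0.1
t 6.5 p [0.6133 0.2815 0.2508] F [-0.2 -0.2 -1. ] w 0.1518835461165175 J [ 19.1  39.8  50.6  -2.   95.4 -19.4]
```

View pics/over.png

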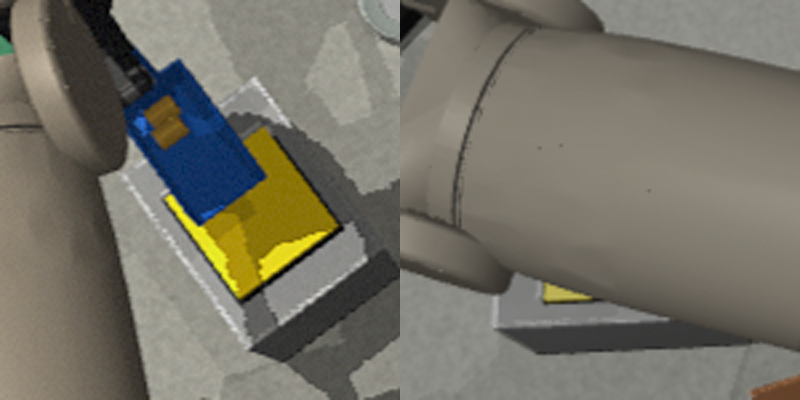

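The top view clearly shows the scoop over the flap (lip at about (235,200)) with both spacers at the back. I'll measure the lip in the box frame.

```bash
python3 - <<'E'
from h import *
from plant import readout
c=dict(np.load('top2.npz'));P=cloud(c);m=masks(c)
s=readout.sense();R=s['ee_rot'];lip=s['position']-.1*R[:,1]+(HG-.006)*R[:,2]
B=Ro.from_euler('z',-BY,degrees=True).as_matrix()
b=P[m['blue']];b=b[(b[:,2]>.15)&(b[:,2]<.35)];print(len(b))
q=(b-BOX)@B.T;print('lip cmd',(B@(lip-BOX)).round(4))
print('x range',np.percentile(q[:,0],[.3,1,5]),'near lip y',[np.percentile(q[q[:,0]<q[:,0].min()+.03][:,1],k) for k in(1,50,99)])
f=q[q[:,0]<q[:,0].min()+.012];print(np.percentile(f[:,2],[1,50,99]))
S=np.c_[R[:,1],np.cross(-R[:,2],R[:,1]),-R[:,2]]
o=(b-(s['position']-.045*R[:,1]+HG*R[:,2]))@S;print('scoop frame min/max',np.percentile(o,[1,50,99],axis=0).round(4))
fl=o[(o[:,0]>-.015)&(o[:,0]<.02)&(abs(o[:,1])<.02)];print('floor z',np.median(fl[:,2]) if len(fl) else 0)
# side-edge slope: yaw
print(rect(o))
E
```

```text
1443
lip cmd [-0.0105 -0.0005  0.22  ]
x range [-0.00892442 -0.00832762 -0.00488892] near lip y [np.float64(-0.029287206857117012), np.float64(0.0012262099390747722), np.float64(0.028097364759534397)]
[0.21949971 0.22334302 0.24520352]
scoop frame min/max [[-0.0534 -0.0287  0.0011]
 [-0.0065 -0.0027  0.0067]
 [ 0.0477  0.0287  0.0535]]
floor z 0.004413110071234477
[array([-3.1,  0.4]), array([103.7,  59.3]), np.float64(1.0)]
```

The measured lip agrees with the kinematics to about 2 mm. I'll lower to just above the flap.

```bash
python3 -c "
from h import *
p,R=pose(-.01,.168,-3,by=-.001); rel(p,R);st()"
```

```text
shift [-0.012  0.118  1.548] rot [-0.0532 -0.0003 -0.0016] deg 3.0
t 6.6 p [0.6136 0.281  0.2516] F [ 0.4 -0.1 -1.9] w 0.1496521469264859 J [ 19.   39.7  50.6  -2.   95.4 -19.4]
```

```bash
python3 -m inch '[{"x":0,"y":0.04,"z":0.4,"rx":-0.015,"ry":0,"rz":0,"gripper":0},{"x":0,"y":0.08,"z":0.9,"rx":-0.03,"ry":0,"rz":0,"gripper":0},{"x":0,"y":0.12,"z":1.35,"rx":-0.053,"ry":0,"rz":0,"gripper":0},{"x":0,"y":0.12,"z":1.55,"rx":-0.053,"ry":0,"rz":0,"gripper":0},{"x":0,"y":0.12,"z":1.55,"rx":-0.053,"ry":0,"rz":0,"gripper":0}]' 100;python3 -m inch '[{"x":0,"y":0,"z":0,"rx":0,"ry":0,"rz":0,"gripper":0},{"x":0,"y":0,"z":0,"rx":0,"ry":0,"rz":0,"gripper":0}]'; python3 - <<'E'
from h import *
st()
for th,ph in((5,None),(13,1),(21,9),(29,17),(37,25),(45,31),(53,35)):
    f=np.radians(ph or 0)
    p,R=pose(.05-.06*np.cos(f),.1405-.06*np.sin(f)+(.010 if ph is None else 0),th,by=-.001);print(th,ph,p.round(3),end=' ');rel(p,R)
E
```

```text
time_s: 7.1
position: [0.6122, 0.2793, 0.2045]
ee_rot: [[-0.619, 0.784, -0.043], [0.785, 0.618, -0.033], [0.001, -0.054, -0.999]]
contact_force: [-0.5, 0.3, -1.0]
width: 0.149
time_s: 7.3
position: [0.6127, 0.2793, 0.2054]
ee_rot: [[-0.619, 0.784, -0.042], [0.786, 0.618, -0.033], [0.0, -0.053, -0.999]]
contact_force: [0.3, -0.3, -1.2]
width: 0.155
t 7.3 p [0.6127 0.2793 0.2054] F [ 0.3 -0.3 -1.2] w 0.15503951611330075 J [ 18.5  38.7  59.5  -1.   84.7 -19.6]
5 None [0.608 0.276 0.201] shift [ 0.015 -0.183  0.143] rot [-0.1406 -0.     -0.003 ] deg 8.1
13 1 [0.602 0.271 0.203] shift [ 0.015 -0.452  0.097] rot [-2.802e-01  2.000e-04 -3.000e-03] deg 16.1
21 9 [0.595 0.266 0.206] shift [ 0.014 -0.757  0.004] rot [-4.199e-01  4.000e-04 -3.000e-03] deg 24.1
29 17 [0.587 0.26  0.208] shift [ 0.013 -1.073 -0.046] rot [-0.5595  0.0006 -0.003 ] deg 32.1
37 25 [0.58  0.254 0.209] shift [ 0.012 -1.392 -0.051] rot [-0.6991  0.0008 -0.003 ] deg 40.1
45 31 [0.571 0.247 0.21 ] shift [ 0.011 -1.748 -0.069] rot [-0.8388  0.001  -0.003 ] deg 48.1
53 35 [0.562 0.24  0.211] shift [ 0.009 -2.154 -0.087] rot [-0.9784  0.0012 -0.0029] deg 56.1
```

```bash
python3 -m inch '[{"x":0.01,"y":-0.18,"z":0.14,"rx":-0.14,"ry":0,"rz":-0.003,"gripper":0},{"x":0.01,"y":-0.45,"z":0.1,"rx":-0.28,"ry":0,"rz":-0.003,"gripper":0},{"x":0.01,"y":-0.76,"z":0,"rx":-0.42,"ry":0,"rz":-0.003,"gripper":0},{"x":0.01,"y":-1.07,"z":-0.05,"rx":-0.56,"ry":0,"rz":-0.003,"gripper":0},{"x":0.01,"y":-1.39,"z":-0.05,"rx":-0.7,"ry":0,"rz":-0.003,"gripper":0}]'; python3 - <<'E'
from h import *
st()
for th,ph in((45,31),(50,34),(54,36)):
    f=np.radians(ph)
    p,R=pose(.05-.06*np.cos(f),.1405-.06*np.sin(f),th,by=-.001);rel(p,R)
E
```

```text
time_s: 7.8
position: [0.5811, 0.2576, 0.2107]
ee_rot: [[-0.627, 0.638, 0.447], [0.779, 0.511, 0.363], [0.003, 0.576, -0.818]]
contact_force: [-0.3, 1.3, -0.5]
width: 0.156
t 7.8 p [0.5811 0.2576 0.2107] F [-0.3  1.3 -0.5] w 0.15622133771314847 J [  8.6  18.1 103.2  33.5  31.9 -54.7]
shift [-0.07  -0.392 -0.255] rot [-0.1718 -0.007   0.0034] deg 9.9
shift [-0.068 -0.58  -0.408] rot [-0.2591 -0.0071  0.0031] deg 14.9
shift [-0.066 -0.741 -0.533] rot [-0.3289 -0.0072  0.0029] deg 18.9
```

```bash
python3 -m inch '[{"x":-0.07,"y":-0.39,"z":-0.25,"rx":-0.17,"ry":-0.007,"rz":0.003,"gripper":0},{"x":-0.07,"y":-0.58,"z":-0.4,"rx":-0.26,"ry":-0.007,"rz":0.003,"gripper":0},{"x":-0.07,"y":-0.74,"z":-0.53,"rx":-0.33,"ry":-0.007,"rz":0.003,"gripper":0},{"x":-0.07,"y":-0.74,"z":-0.53,"rx":-0.33,"ry":-0.007,"rz":0.003,"gripper":0},{"x":-0.07,"y":-0.74,"z":-0.53,"rx":-0.33,"ry":-0.007,"rz":0.003,"gripper":0}]'; python3 - <<'E'
from h import *
from plant import eyes
st();f=np.radians(36)
p,R=pose(.05-.06*np.cos(f),.1405-.06*np.sin(f),54,by=-.001);rel(p,R)
o=[]
for n,(x,y) in dict(top=(200,150),scene=(230,260)).items():
    c=eyes.capture(n);np.savez(n+'3.npz',**c);o.append(cv2.resize(c['image'][y-75:y+75,x-75:x+75,::-1],(400,400),interpolation=2))
cv2.imwrite('pics/tip.png',np.hstack(o))
E
```

```text
time_s: 8.3
position: [0.5608, 0.2464, 0.2118]
ee_rot: [[-0.637, 0.478, 0.605], [0.771, 0.38, 0.512], [0.015, 0.792, -0.61]]
contact_force: [-1.6, 0.8, 1.0]
width: 0.151
t 8.3 p [0.5608 0.2464 0.2118] F [-1.6  0.8  1. ] w 0.15062263993428648 J [   1.5   16.4  119.6   92.4   29.8 -117.8]
shift [-0.199 -0.114 -0.109] rot [-0.028  -0.0251  0.0002] deg 2.2
```

View pics/tip.png

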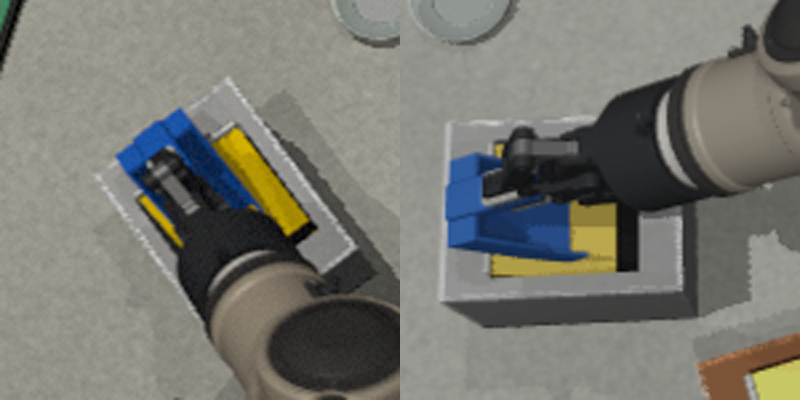

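The flap is open (yellow sloping, with a dark gap at scene crop (628,230)) and no spacers are visible outside. I'll hold for a second while tipped.

```bash
python3 -m inch '[{"x":-0.1,"y":-0.05,"z":-0.05,"rx":-0.02,"ry":-0.01,"rz":0,"gripper":0},{"x":-0.2,"y":-0.1,"z":-0.05,"rx":-0.04,"ry":-0.02,"rz":0,"gripper":0},{"x":-0.2,"y":-0.1,"z":-0.05,"rx":-0.05,"ry":-0.02,"rz":0,"gripper":0},{"x":-0.2,"y":-0.1,"z":-0.05,"rx":-0.05,"ry":-0.02,"rz":0,"gripper":0},{"x":-0.2,"y":-0.1,"z":-0.05,"rx":-0.05,"ry":-0.02,"rz":0,"gripper":0}]'; python3 -m inch '[{"x":0,"y":0,"z":0,"rx":0,"ry":0,"rz":0,"gripper":0},{"x":0,"y":0,"z":0,"rx":0,"ry":0,"rz":0,"gripper":0},{"x":0,"y":0,"z":0,"rx":0,"ry":0,"rz":0,"gripper":0},{"x":0,"y":0,"z":0,"rx":0,"ry":0,"rz":0,"gripper":0},{"x":0,"y":0,"z":0,"rx":0,"ry":0,"rz":0,"gripper":0}]'; python3 - <<'E'
from h import *
from plant import eyes
st()
B=Ro.from_euler('z',-BY,degrees=True).as_matrix()
for n in('top','scene'):
    c=eyes.capture(n);np.savez(n+'4.npz',**c);P=cloud(c);m=masks(c);v,u=np.nonzero(m['brass']);k=np.linalg.norm(P[v,u][:,:2]-BOX[:2],axis=1)<.2
    print(n,'brass px',k.sum(),np.c_[u,v][k][:6].tolist())
    y=P[m['yellow']];q=(y-BOX)@B.T;q=q[(abs(q[:,0])<.1)&(abs(q[:,1])<.05)&(q[:,2]>.05)]
    f=np.polyfit(q[:,0],q[:,2],1);print('flap pts',len(q),'deg',np.degrees(np.arctan(f[0])))
from plant import readout
s=readout.sense();R=s['ee_rot'];print('lip box',B@(s['position']-.1*R[:,1]+(HG-.006)*R[:,2]-BOX),'pitch',np.degrees(np.arcsin(R[2,1])))
E
```

```text
time_s: 8.9
position: [0.5619, 0.2396, 0.2094]
ee_rot: [[-0.624, 0.451, 0.638], [0.781, 0.355, 0.513], [0.005, 0.819, -0.573]]
contact_force: [-0.8, -0.1, 0.8]
width: 0.145
time_s: 9.4
position: [0.5621, 0.2397, 0.2096]
ee_rot: [[-0.624, 0.45, 0.639], [0.781, 0.354, 0.514], [0.005, 0.82, -0.573]]
contact_force: [-0.8, -0.7, 1.9]
width: 0.156
t 9.4 p [0.5621 0.2397 0.2096] F [-0.8 -0.7  1.9] w 0.15554380366841203 J [   0.4   17.1  122.   102.2   31.4 -128.3]
top brass px 1043 [[212, 123], [213, 123], [214, 123], [212, 124], [213, 124], [214, 124]]
flap pts 446 deg 14.241667766992546
scene brass px 1291 [[191, 239], [192, 239], [193, 239], [194, 239], [193, 240], [194, 240]]
flap pts 74 deg 39.714495876098646
lip box [ 0.00473723 -0.00058664  0.10342537] pitch 55.03958250090832
```

```bash
python3 -c "
from h import *
p,R=pose(.005,.20,50,by=-.001);rel(p,R)"
```

```text
shift [ 0.015  2.754 -1.539] rot [ 0.088  -0.0059 -0.0017] deg 5.1
```

```bash
python3 -m inch '[{"x":0,"y":0.4,"z":-0.22,"rx":0,"ry":0,"rz":0,"gripper":0},{"x":0,"y":1,"z":-0.55,"rx":0.02,"ry":0,"rz":0,"gripper":0},{"x":0,"y":1.6,"z":-0.9,"rx":0.04,"ry":0,"rz":0,"gripper":0},{"x":0,"y":2.2,"z":-1.2,"rx":0.07,"ry":0,"rz":0,"gripper":0},{"x":0,"y":2.75,"z":-1.54,"rx":0.088,"ry":0,"rz":0,"gripper":0}]'; python3 - <<'E'
from h import *
from plant import eyes
p,R=pose(.02,.24,10,by=-.001);rel(p,R);st()
o=[]
for n,(x,y) in dict(top=(200,150),scene=(230,260)).items():
    c=eyes.capture(n);np.savez(n+'5.npz',**c);o.append(cv2.resize(c['image'][y-75:y+75,x-75:x+75,::-1],(400,400),interpolation=2))
cv2.imwrite('pics/out.png',np.hstack(o))
p,R=pose(.02,.24,10,by=-.001);rel(p,R)
E
```

```text
time_s: 10.0
position: [0.5697, 0.2452, 0.3045]
ee_rot: [[-0.624, 0.505, 0.596], [0.781, 0.399, 0.48], [0.005, 0.765, -0.644]]
contact_force: [-0.1, 0.8, -0.9]
width: 0.146
shift [0.003 1.457 2.015] rot [ 0.6966 -0.0059  0.0008] deg 39.9
t 10.0 p [0.5697 0.2452 0.3045] F [-0.1  0.8 -0.9] w 0.14609619845859614 J [  2.7   8.2 109.5  57.9  32.1 -78.2]
shift [0.018 1.345 2.052] rot [ 0.7028 -0.0033  0.0033] deg 40.3
```

View pics/out.png

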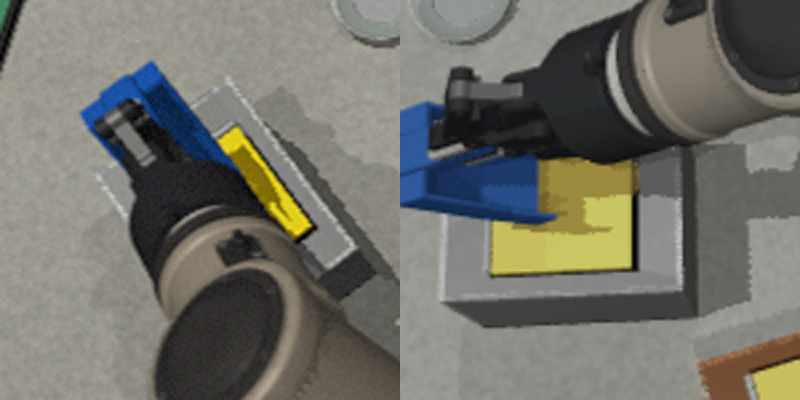

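The flap is back level (yellow fills the opening at scene crop (565,230)), the scoop floor looks empty, and there is nothing on the deck. Next I level the scoop and carry it back to its original place.

```bash
python3 -m inch '[{"x":0,"y":0.25,"z":0.4,"rx":0.14,"ry":0,"rz":0,"gripper":0},{"x":0,"y":0.5,"z":0.8,"rx":0.28,"ry":0,"rz":0,"gripper":0},{"x":0,"y":0.8,"z":1.2,"rx":0.42,"ry":0,"rz":0,"gripper":0},{"x":0,"y":1.1,"z":1.6,"rx":0.56,"ry":0,"rz":0,"gripper":0},{"x":0,"y":1.35,"z":2.05,"rx":0.7,"ry":0,"rz":0,"gripper":0}]' >/dev/null;python3 -m inch '[{"x":0,"y":0,"z":-0.2,"rx":0.05,"ry":0,"rz":0,"gripper":0},{"x":0,"y":0,"z":-0.2,"rx":0.1,"ry":0,"rz":0,"gripper":0}]'; python3 - <<'E'
from h import *
st();rel([.543,-.067,.2],toolR(SY,1)); rel([.575,.1,.27],toolR(15,0))
E
```

```text
time_s: 10.8
position: [0.6262, 0.2924, 0.3018]
ee_rot: [[-0.631, 0.765, 0.131], [0.776, 0.62, 0.117], [0.009, 0.175, -0.984]]
contact_force: [-0.3, 0.3, -1.2]
width: 0.153
t 10.8 p [0.6262 0.2924 0.3018] F [-0.3  0.3 -1.2] w 0.15294851172712418 J [ 16.7  30.2  60.3   4.4  80.4 -22.7]
shift [ -7.573 -10.143   1.572] rot [ 0.1482 -0.0802  0.7385] deg 43.4
shift [-3.907 -5.466  0.068] rot [ 0.1719 -0.0457  0.4191] deg 26.1
```

```bash
python3 -m inch '[{"x":-0.9,"y":-1.2,"z":0,"rx":0.04,"ry":-0.01,"rz":0.1,"gripper":0},{"x":-2,"y":-2.7,"z":0,"rx":0.08,"ry":-0.02,"rz":0.2,"gripper":0},{"x":-3,"y":-4.2,"z":0,"rx":0.12,"ry":-0.03,"rz":0.31,"gripper":0},{"x":-3.9,"y":-5.5,"z":0.1,"rx":0.17,"ry":-0.045,"rz":0.42,"gripper":0},{"x":-3.9,"y":-5.5,"z":0.1,"rx":0.17,"ry":-0.045,"rz":0.42,"gripper":0}]'; python3 - <<'E'
from h import *
st();rel([.543,-.067,.16],toolR(SY,1))
E
```

```text
time_s: 11.3
position: [0.5723, 0.0966, 0.2656]
ee_rot: [[-0.255, 0.967, -0.007], [0.967, 0.255, 0.003], [0.005, -0.006, -1.0]]
contact_force: [-0.3, 1.5, -2.3]
width: 0.15
t 11.3 p [0.5723 0.0966 0.2656] F [-0.3  1.5 -2.3] w 0.149624763132911 J [  1.9  24.4  74.5   0.2  81.5 -12.9]
shift [-5.04  -2.313  3.511] rot [-0.0238 -0.0064  0.3172] deg 18.2
```

```bash
python3 -m inch '[{"x":-1.3,"y":-0.6,"z":0.9,"rx":-0.006,"ry":-0.002,"rz":0.1,"gripper":0},{"x":-2.6,"y":-1.2,"z":1.8,"rx":-0.012,"ry":-0.004,"rz":0.2,"gripper":0},{"x":-3.9,"y":-1.8,"z":2.7,"rx":-0.02,"ry":-0.006,"rz":0.28,"gripper":0},{"x":-5,"y":-2.3,"z":3.5,"rx":-0.024,"ry":-0.006,"rz":0.317,"gripper":0},{"x":-5,"y":-2.3,"z":3.5,"rx":-0.024,"ry":-0.006,"rz":0.317,"gripper":0}]' >/dev/null;python3 -m inch '[{"x":0,"y":0,"z":0,"rx":0,"ry":0,"rz":0,"gripper":0},{"x":0,"y":0,"z":0,"rx":0,"ry":0,"rz":0,"gripper":0}]'; python3 - <<'E'
from h import *
from plant import eyes
rel([.543,-.067,.06],toolR(SY,1))
o=[]
for n,(x,y) in dict(top=(350,165),scene=(312,150)).items():
    c=eyes.capture(n);o.append(cv2.resize(c['image'][y-60:y+60,x-60:x+60,::-1],(400,400),interpolation=2))
    P=cloud(c);m=masks(c);k=m['blue']&(abs(P[...,0]-.5)<.09)&(abs(P[...,1]+.065)<.06)&(P[...,2]>.05);b=P[k];print(n,len(b),np.percentile(b[:,2],[1,5,50]))
cv2.imwrite('pics/back.png',np.hstack(o));st();rel([.543,-.067,.06],toolR(SY,1))
E
```

```text
time_s: 12.0
position: [0.5393, -0.067, 0.1547]
ee_rot: [[0.06, 0.998, 0.007], [0.998, -0.06, 0.006], [0.006, 0.007, -1.0]]
contact_force: [0.9, 0.8, -1.7]
width: 0.148
shift [-0.013  0.1    3.156] rot [-0.0105 -0.0063 -0.0009] deg 0.7
top 286 [0.10653312 0.1077461  0.11165429]
scene 1431 [0.1087703  0.11014217 0.11510204]
t 12.1 p [ 0.5401 -0.0668  0.1557] F [ 0.6 -0.  -0.8] w 0.1511884681431774 J [-15.3  25.4  91.1   0.4  63.  -12.1]
shift [-0.018  0.067  3.19 ] rot [-0.0082 -0.0051 -0.0003] deg 0.6
```

View pics/back.png

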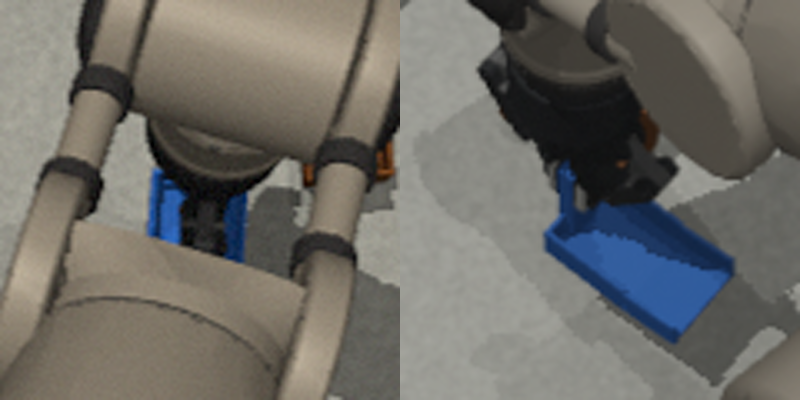

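The scoop is empty. Next I lower it onto the bench.

```bash
python3 -m inch '[{"x":-0.02,"y":0.07,"z":0.8,"rx":-0.008,"ry":-0.005,"rz":0,"gripper":0},{"x":-0.02,"y":0.07,"z":1.8,"rx":-0.008,"ry":-0.005,"rz":0,"gripper":0},{"x":-0.02,"y":0.07,"z":2.7,"rx":-0.008,"ry":-0.005,"rz":0,"gripper":0},{"x":-0.02,"y":0.07,"z":3.2,"rx":-0.008,"ry":-0.005,"rz":0,"gripper":0},{"x":-0.02,"y":0.07,"z":3.2,"rx":-0.008,"ry":-0.005,"rz":0,"gripper":0}]' >/dev/null; python3 -m inch '[{"x":0,"y":0,"z":0,"rx":0,"ry":0,"rz":0,"gripper":0},{"x":0,"y":0,"z":0,"rx":0,"ry":0,"rz":0,"gripper":0}]';python3 -c "
from h import *
rel([.543,-.067,.049],toolR(SY,1))"
```

```text
time_s: 12.8
position: [0.5432, -0.065, 0.0594]
ee_rot: [[0.056, 0.998, 0.016], [0.998, -0.056, 0.0], [0.001, 0.016, -1.0]]
contact_force: [-0.1, 1.1, 0.0]
width: 0.15
shift [-0.068 -0.007  0.345] rot [-0.0013 -0.0012  0.0031] deg 0.2
```

```bash
python3 -m inch '[{"x":0,"y":0,"z":0.1,"rx":0,"ry":0,"rz":0,"gripper":0},{"x":0,"y":0,"z":0.2,"rx":0,"ry":0,"rz":0,"gripper":0},{"x":0,"y":0,"z":0.28,"rx":0,"ry":0,"rz":0,"gripper":0},{"x":0,"y":0,"z":0.34,"rx":0,"ry":0,"rz":0,"gripper":0},{"x":0,"y":0,"z":0.34,"rx":0,"ry":0,"rz":0,"gripper":0}]';python3 -m inch '[{"x":0,"y":0,"z":0,"rx":0,"ry":0,"rz":0,"gripper":0},{"x":0,"y":0,"z":0,"rx":0,"ry":0,"rz":0,"gripper":0}]'
```

```text
time_s: 13.3
position: [0.5431, -0.065, 0.0489]
ee_rot: [[0.056, 0.998, 0.016], [0.998, -0.056, 0.0], [0.001, 0.016, -1.0]]
contact_force: [-0.0, 0.3, -1.4]
width: 0.15
time_s: 13.5
position: [0.5431, -0.065, 0.0488]
ee_rot: [[0.056, 0.998, 0.016], [0.998, -0.056, 0.0], [0.001, 0.016, -1.0]]
contact_force: [0.6, 0.0, -0.6]
width: 0.153
```

Not yet in firm contact. I'll lower a hair more, then release and retreat straight up.

```bash
python3 -m inch '[{"x":0,"y":0,"z":0.02,"rx":0,"ry":0,"rz":0,"gripper":0},{"x":0,"y":0,"z":0.03,"rx":0,"ry":0,"rz":0,"gripper":0},{"x":0,"y":0,"z":0.04,"rx":0,"ry":0,"rz":0,"gripper":0},{"x":0,"y":0,"z":0.04,"rx":0,"ry":0,"rz":0,"gripper":0}]';python3 -m inch '[{"x":0,"y":0,"z":0,"rx":0,"ry":0,"rz":0,"gripper":0.2},{"x":0,"y":0,"z":0,"rx":0,"ry":0,"rz":0,"gripper":0.3},{"x":0,"y":0,"z":0,"rx":0,"ry":0,"rz":0,"gripper":0.45},{"x":0,"y":0,"z":0,"rx":0,"ry":0,"rz":0,"gripper":0.6},{"x":0,"y":0,"z":0,"rx":0,"ry":0,"rz":0,"gripper":0.6}]' 20;python3 -m inch '[{"x":0,"y":0,"z":-0.4,"rx":0,"ry":0,"rz":0,"gripper":0.6},{"x":0,"y":0,"z":-1.2,"rx":0,"ry":0,"rz":0,"gripper":0.6},{"x":0,"y":0,"z":-2.4,"rx":0,"ry":0,"rz":0,"gripper":0.6},{"x":0,"y":0,"z":-3.8,"rx":0,"ry":0,"rz":0,"gripper":0.6},{"x":0,"y":0,"z":-5,"rx":0,"ry":0,"rz":0,"gripper":0.6}]'; python3 -c "
from h import *
rel([.35,-.4,.25],toolR(SY-40))"
```

```text
time_s: 13.9
position: [0.5434, -0.0651, 0.048]
ee_rot: [[0.056, 0.998, 0.016], [0.998, -0.056, 0.0], [0.001, 0.016, -1.0]]
contact_force: [0.5, 0.7, 4.1]
width: 0.152
time_s: 14.4
position: [0.5433, -0.0651, 0.0479]
ee_rot: [[0.056, 0.998, 0.016], [0.998, -0.056, 0.0], [0.001, 0.016, -1.0]]
contact_force: [-0.2, -1.0, 0.3]
width: 0.599
time_s: 14.9
position: [0.541, -0.0651, 0.201]
ee_rot: [[0.056, 0.998, 0.018], [0.998, -0.056, -0.0], [0.001, 0.018, -1.0]]
contact_force: [1.1, -0.6, -0.0]
width: 0.598
shift [-11.502  -5.696  -1.745] rot [ 0.0168 -0.007   0.7011] deg 40.2
```

```bash
python3 -m inch '[{"x":-2,"y":-1,"z":-0.8,"rx":0,"ry":0,"rz":0.12,"gripper":0.6},{"x":-4,"y":-2,"z":-1.2,"rx":0,"ry":0,"rz":0.25,"gripper":0.6},{"x":-6,"y":-3,"z":-1.6,"rx":0,"ry":0,"rz":0.37,"gripper":0.6},{"x":-8,"y":-4,"z":-1.7,"rx":0,"ry":0,"rz":0.5,"gripper":0.6},{"x":-11.5,"y":-5.7,"z":-1.7,"rx":0,"ry":0,"rz":0.7,"gripper":0.6}]' >/dev/null;python3 -m inch '[{"x":-2,"y":0,"z":0,"rx":0,"ry":0,"rz":0,"gripper":0.6},{"x":-3,"y":0,"z":0,"rx":0,"ry":0,"rz":0,"gripper":0.6},{"x":-3,"y":0,"z":0,"rx":0,"ry":0,"rz":0,"gripper":0.6},{"x":-3,"y":0,"z":0,"rx":0,"ry":0,"rz":0,"gripper":0.6},{"x":-3,"y":0,"z":0,"rx":0,"ry":0,"rz":0,"gripper":0.6}]'; python3 - <<'E'
from h import *
from plant import eyes
st()
for n in('top','scene'):
    c=eyes.capture(n);cv2.imwrite(f'pics/end_{n}.png',c['image'][:,:,::-1]);P=cloud(c);m=masks(c);x,y,z=P[...,0],P[...,1],P[...,2]
    b=m['blue']&(abs(x-.5)<.08)&(abs(y+.065)<.05)
    q=P[b&(z<.034)];print(n,'scoop',rect(q));t=P[b&(z>.08)&(z<.092)];print(' posttop',t.mean(0),len(t))
    k=m['blue']&(abs(x-.48)<.025)&(abs(y+.065)<.015);print(' floor z at nose',P[k][:,2].mean())
    f=P[m['yellow']&(abs(x-BOX[0])<.09)&(abs(y-BOX[1])<.09)&(z>.02)];print(' flap',len(f),rect(f),np.percentile(f[:,2],[2,50,98]))
    w=m['brass']&(abs(x-.5)<.35)&(abs(y)<.45)&(z<.05)&(z>.008);print(' brass px',[(s[0],s[1],s[4]) for s in cv2.connectedComponentsWithStats(w.astype(np.uint8))[2][1:] if s[4]>15])
E
```

```text
time_s: 15.9
position: [0.36, -0.3458, 0.2448]
ee_rot: [[0.652, 0.758, 0.02], [0.758, -0.652, -0.002], [0.012, 0.017, -1.0]]
contact_force: [0.5, -0.4, -0.4]
width: 0.598
t 15.9 p [ 0.36   -0.3458  0.2448] F [ 0.5 -0.4 -0.4] w 0.5981142424873311 J [-53.2  15.7  90.7   0.9  72.8 -12.7]
top scoop [array([495.9, -62.9]), array([ 61.2, 104.4]), np.float64(86.6)]
 posttop [ 0.54324725 -0.06421185  0.08497118] 68
 floor z at nose 0.004578889782527492
 flap 2146 [array([538.5, 232.3]), array([106.4, 108. ]), np.float64(38.3)] [0.13686821 0.14073553 0.14436761]
 brass px [(np.int32(381), np.int32(116), np.int32(55)), (np.int32(508), np.int32(138), np.int32(36))]
scene scoop [array([494.6, -62.4]), array([ 60.9, 102.8]), np.float64(86.6)]
 posttop [ 0.54156643 -0.06424737  0.08557423] 63
 floor z at nose 0.005829879263430926Traceback (most recent call last):
  File "<stdin>", line 9, in <module>
    return _quantile_unchecked(
        a, q, axis, out, overwrite_input, method, keepdims, weights)
    return _ureduce(a,
                    func=_quantile_ureduce_func,
    ...<5 lines>...
                    overwrite_input=overwrite_input,
                    method=method)
    r = func(a, **kwargs)
    result = _quantile(arr,
                       quantiles=q,
    ...<2 lines>...
                       out=out,
                       weights=wgt)
    slices_having_nans = np.isnan(arr[-1, ...])
                                  ~~~^^^^^^^^^
IndexError: index -1 is out of bounds for axis 0 with size 0
```

View pics/end_top.png

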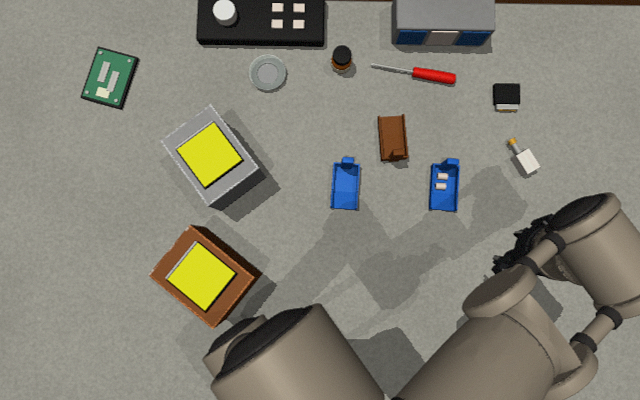

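The end view shows the empty scoop standing level at (345,187), the flap shut at (210,155), and the white scoop in place at (444,187). There are no spacers on the bench.

```bash
python3 -m inch '[{"x":0,"y":0,"z":0,"rx":0,"ry":0,"rz":0,"gripper":0.6},{"x":0,"y":0,"z":0,"rx":0,"ry":0,"rz":0,"gripper":0.6}]'; python3 -c "
from plant import sign_off
print(sign_off())"
```

```text
time_s: 16.2
position: [0.3611, -0.3447, 0.2447]
ee_rot: [[0.65, 0.76, 0.02], [0.76, -0.65, -0.002], [0.012, 0.017, -1.0]]
contact_force: [-0.9, -0.3, 0.5]
width: 0.597
the job is handed in; nothing more can be done
None
```

I picked up the scoop with the brass spacers and pushed the grey box's flap down about 37° with its lip. Tipping it to 55° emptied both spacers into the box. I then lifted the scoop out, stood it level about 3 mm from its original spot and let go. The job was handed in at 16.2 s.

**Final checks, top view:**
- **Flap:** shut and level, with a median height of 0.141 m.
- **Scoop:** empty and level. The post top is at 0.085 m, and no spacers show on the bench or on the box top.
- **White scoop:** looks where it was at the start.

**Not confirmed:**
- **Spacers in the box:** not seen directly, because no camera shows the interior. I infer it from the empty scoop and the clear bench.
- **Scene-view flap check:** it failed because the colour and depth filter found no flap points, as also happened at the start. The closed flap therefore rests on the top view and on an earlier scene picture taken just after the lift-out.

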